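# Shut the egg box and hold up the egg with tongs

### The arm

A 6-joint arm with a two-finger parallel gripper is mounted at the origin on the work surface; the furniture and walls round the work are solid. World frame = base frame: x ahead of the robot, y to its left, z up, the work surface at z = 0. Lengths are in m, angles in degrees, forces in N, time in s.
With the tool pointing down it reaches from about 0.225 to 0.875 m from the base axis. Payload 3.4 kg.
Tool frame: the origin (TCP) lies at the very end of the fingers, on their centre line; the grasp point (between the pads) lies 19 mm behind it; z points along the fingers, y is the line along which they close (so a half turn about z gives the same grasp; the last joint's range is limited). The gripper opens to 85 mm and grips with 20 to 120 N. Pads are 22 mm wide; open, the fingers measure 114 mm over their backs; the gripper's body (76 mm by 85 mm) begins 54 mm behind the grasp point. The pads swing forward as they close: fully open they stand 13 mm farther back than shut.
Start: joints at [62.109, 15.808, 86.224, -0, 77.962, -6.933], TCP at [0.206, 0.537, 0.231] pointing down, gripper open.
Joint ranges: [-165.64, 165.64], [-43.16, 119.46], [12.63, 154.43], [-67.54, 247.53], [6.08, 155.33], [-154.97, 154.97]. Speed limits (degrees/s): [147.25, 147.25, 180, 180, 180, 180].

### API

Orientations are given as a 3x3 rotation matrix whose columns are the frame's x, y, z axes.
In Python, from station import read_state, capture, camera_params, finish_job gives the robot as it stands.
- The arm moves only by the tool drive_tool, never from a script. Its argument "series" is one flat list of numbers, 4 for each row, row after row: the shift along the tool's x, y, z as a fraction of full scale, then the turn about the tool's z as a fraction of full scale. A call has 1 to 20 rows; each row is the pose to reach, as a shift and turn from the pose commanded when the call began, along the tool's axes at that moment; what a row does not reach only later rows make up. Full scale, the value 1, is 120 mm for a shift and pi/2 rad for a turn. A row lasts 1/12 s, in which the tool goes at most 41.7 mm and 7.16 degrees, less where a joint would pass 70% of its speed; a pose out of reach is approached as far as the arm can. A call with a number of a shift or a turn outside -1 to 1 is refused whole. A call with a gripper value outside its range is refused whole. "claw" is the finger opening in mm, from 0 to 85.4, set as the call begins (left out, the last holds). The fingers move at their own pace and stop on an object; "squeeze" is the grip in N (left out, the last holds). Time passes only in rows, so rows that repeat a pose let the fingers close. It gives the time, the measured TCP pose, the force, the opening and the grip force at its end, in the units of the state.
- read_state(): the state, without advancing time (a new reading comes with each control period).
- capture(name): name is "scene" or "top"; returns (picture, depth): 384x512x3 uint8, red, green, blue; 384x512 float32, m along the optical axis (not along the pixel's ray), 0 where there is no reading.
- camera_params(name): a dict with "camera_matrix" (3x3 intrinsics, pixels), "extrinsics" (4x4, takes a point from camera to world coordinates). Camera axes: x right, y down, z forward; pixel columns grow to the right and rows downward; lengths in m; the calibration is good to about 2 mm. A picture is of the moment at which its call begins. camera_params takes no time and is no camera call.
- finish_job(): hands the job in; it is judged then, once.
The state is a dict: "time": time; "joint_pos": joint angles; "joint_velocities": joint speeds; "effort": joint torques, N m; "ee_pos": TCP position; "tool_rot": TCP orientation; "contact_force": force on the tool from outside, world axes, zero at the start; "wrist_torque": the same for the moment, N m; "finger_gap": finger opening in m; "finger_force": force on a finger pad.
Only numpy, scipy, OpenCV 4.12 (cv2) and the standard library are available. Lean on these libraries where they do the work, as an engineer would, in place of code of your own. Each camera call takes 0.05 s, during which the arm holds its last target. There are 200 camera calls.

### The job

The eggs are put away but for one: shut the lid of the egg box fully, then take the spring tongs from their rest, close them on the egg standing in the egg cup and lift it out, at least 10 cm above where it sat. Touch the egg only with the tongs, do not let it fall, leave the other things standing where they are, and finish while still holding the egg up, steady, in the tongs.

Things in the scene. Friction and masses are not known exactly. Their poses are not given: they have to be found in the camera images.
- egg_box: grey pulp egg box, 106 (x) x 156 (y) x 72 mm tall when shut, fixed to the table; its tray is 36 mm tall. Origin at the centre of its underside; the lid's hinge runs along its y axis, on its +x side, and the opening side of the shut box is its -x side
- egg_box_hinge (a point): point on the lid's hinge line, in the middle of the box's +x side (53 mm from the box's centre, 36 mm above the table); axes as the box
- egg_box_lid_edge (a point): middle of the lid's free edge wall, half-way up it: 104 mm from the hinge line and, with the lid shut, 54 mm above the table (so 18 mm above the hinge). It moves with the lid
- egg_box_lid (a joint): lid angle in rad: 0 shut, 1.57 standing upright, more is leaning back over the +x side of the box. At the start it is open at 1.5 to 2.1. The lid, solid to the touch, is 104 mm from hinge to free edge, 156 mm wide, 36 mm thick (hinge level to outer face). The hinge is a stiff fold (0.03 N m): the lid stays where it is left and must be pushed over and down all the way
- egg: brown hen's egg, 44 mm across, 57 mm tall, 58 g, loose, standing upright in the egg cup, blunt end down; origin at its lowest point, z along its long axis
- egg_center (a point): centre of the egg at its widest level, 26 mm above its lowest point (about 65 mm above the table while in the cup). Take it here
- egg_cup: white egg cup, 44 mm across the foot, 39 mm across the rim, rim 45 mm above the table, fixed; origin at the centre of its underside
- tongs: steel spring tongs, 205 mm long, 20 to 26 mm tall, 90 g, lying flat on a wooden rest, jaws towards their +x, opening sideways (y); two arms hinged at the tail 85 mm behind the grip point. This body is the left arm (+y), the other hangs on it; origin midway between the black grip paddles, 10 mm below mid-height; z up
- tongs_grip (a point): midway between the black grip paddles (open), mid-height, 32 mm above the table on the rest; balance point. x to the jaws, y across. Grip across y: paddles 44 mm long, 24 mm tall, 61 mm over their outer faces when open. Fingers have free room beside them down to the table: the rest's spine is 22 mm wide, its cross bars (12 mm wide, 22 mm tall) lie 46 mm ahead and 68 mm behind
- tongs_jaws (a point): midway between the jaws when open, 95 mm ahead of tongs_grip, same height. Jaws are shallow Vs, 26 mm tall, 84 mm apart inside when open; 1 mm of squeeze at the paddles closes them 2.1 mm. On the 44 mm egg the paddles are parallel, about 42 mm over their outer faces. Fixed to the left arm: with the arms kept centred it moves up to 20 mm to the right (-y) as the tongs close
- tongs_arm: right arm (-y) of the tongs, hinged at the tail; origin on the hinge, at its underside. A spring pushes the arms apart: squeezing the paddles takes about 3.5 N when open, 5 N when closed on the egg. Held by a slight squeeze (56 mm over the paddles) the tongs can be carried with jaws still about 73 mm apart, wide enough to come down over the egg
- salt_mill: wooden salt mill, 58 mm across, 135 mm tall, loose bystander; origin at the centre of its underside
- mug: grey-blue mug with a handle, 83 x 117 mm, 94 mm tall, loose bystander; origin at the centre of its underside
- jam_jar: jam jar with screw lid, 72 mm across, 102 mm tall, loose bystander; origin at the centre of its underside
- lime: lime, 52 x 45 x 45 mm, lying loose on the table, bystander; origin at its underside at the start

How it is judged:
By the outcome, as a careful person would: the job done as asked, in the order asked, and still so for the second after the job is handed in, while the arm keeps its last pose, push and grip.
It also fails if it takes over 70 s, if anything falls off the work surface, if the arm or the gripper's body presses on something with over 40 N, if the wrist force passes 120 N, or if a joint passes its speed limit or range.

## Working session

There is one attempt and no reset: what is moved stays moved. The work goes in short steps, Python scripts to look and compute and a tool call to move; the robot and the scene stay as the last step left them, time stands still between calls to the robot, and variables do not carry over. Pictures are saved under pics/ and viewed, at most 10 in all, crops included, and the job is handed in when it is done.

Besides the shell and the picture viewer there is one more tool, called after "Request:" by a JSON object that holds its "api" and its "payload", one argument or row to a line. drive_tool: Moves the arm, as the interface text tells. Its arguments: {"type":"object","properties":{"series":{"type":"array"},"claw":{"type":"number"},"squeeze":{"type":"number"}},"required":["series"]}

```bash
mkdir -p pics; ls; cat > h.py <<'E'
import numpy as np, cv2
from station import read_state, capture, camera_params, finish_job
def pts(name, depth):
    P=camera_params(name); K=np.array(P["camera_matrix"]); T=np.array(P["extrinsics"])
    v,u=np.mgrid[:depth.shape[0],:depth.shape[1]]
    c=np.stack([(u-K[0,2])/K[0,0]*depth,(v-K[1,2])/K[1,1]*depth,depth],-1)
    w=c@T[:3,:3].T+T[:3,3]; w[depth==0]=np.nan
    return w
E
python3 - <<'E'
from h import *
for n in("scene","top"):
    im,d=capture(n); np.save(n+"0_im.npy",im); np.save(n+"0_w.npy",pts(n,d))
    cv2.imwrite(f"pics/{n}0.png",cv2.resize(im[...,::-1],(800,600)))
    P=camera_params(n);print(np.round(P["extrinsics"],3),np.round(P["camera_matrix"],1))
s=read_state();print(s["time"],np.round(s["tool_rot"],3))
E
```

```text
pics
[[ 0.89  -0.163  0.425  0.009]
 [-0.455 -0.353  0.817 -1.171]
 [ 0.017 -0.921 -0.389  0.607]
 [ 0.     0.     0.     1.   ]] [[430.    0.  259.1]
 [  0.  430.  197.7]
 [  0.    0.    1. ]]
[[ 1.00e-03 -9.98e-01  6.90e-02  5.11e-01]
 [-1.00e+00  1.00e-03  2.40e-02 -8.80e-02]
 [-2.40e-02 -6.90e-02 -9.97e-01  1.07e+00]
 [ 0.00e+00  0.00e+00  0.00e+00  1.00e+00]] [[371.2   0.  254.4]
 [  0.  371.2 195.4]
 [  0.    0.    1. ]]
0.1 [[-0.934  0.358 -0.001]
 [ 0.358  0.934 -0.002]
 [ 0.    -0.002 -1.   ]]
```

View pics/scene0.png

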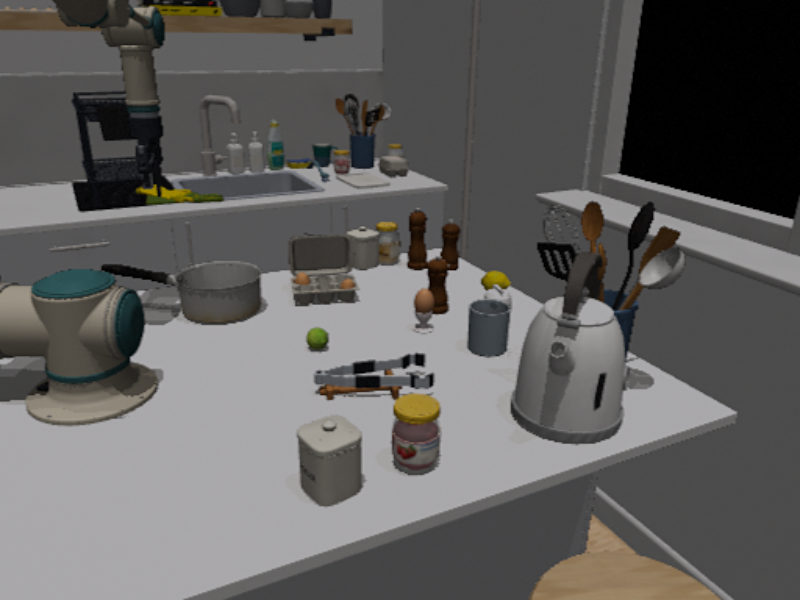

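View pics/top0.png

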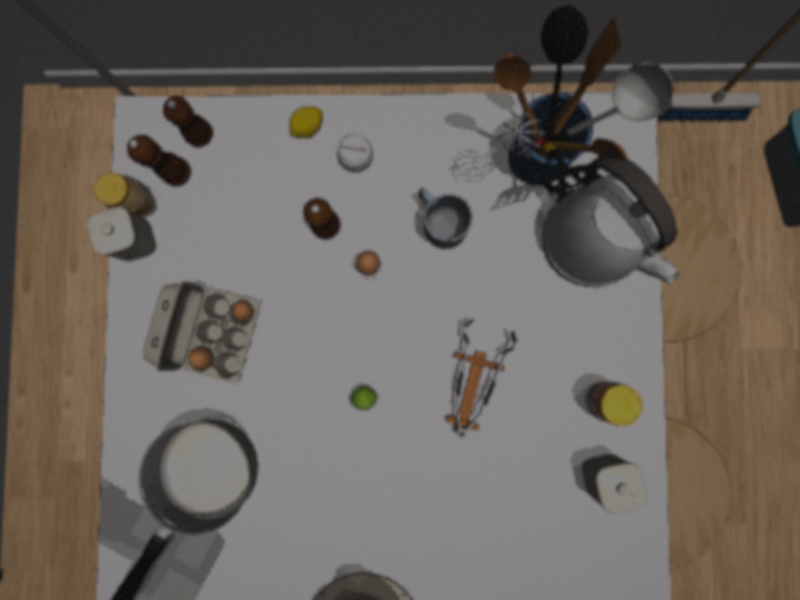

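Scene view: box with open lid (320,275), egg in cup (424,305), tongs on rest (375,375). The top view shows the box at (205,330) with its lid on the left (+y), the egg at (367,262), tongs at (475,375) with jaws up (+x), and the mill at (320,215) near the egg.

```bash
python3 - <<'E'
from h import *
im=np.load("top0_im.npy").astype(int); w=np.load("top0_w.npy")
s=512/800
def reg(x0,y0,x1,y1):
    m=np.zeros(im.shape[:2],bool); m[int(y0*s):int(y1*s),int(x0*s):int(x1*s)]=1; return m
z=w[...,2]
m=reg(400,480,560,560); print("table z",np.nanmedian(z[reg(450,470,560,550)]))
# egg box
b=reg(135,270,270,390)
for lo,hi in((.02,.05),(.05,.25)):
    q=w[b&(z>lo)&(z<hi)]
    r=cv2.minAreaRect((q[:,:2]*1000).astype(np.float32)); print("box",lo,r,len(q),np.nanmax(q[:,2]), cv2.boxPoints(r).round().tolist())
# lime, egg, mill, mug etc.
for n,a in dict(egg=(350,245,385,278),lime=(345,380,382,415),mill=(295,190,345,240),mug=(410,185,475,250),jar=(580,375,645,430)).items():
    q=w[reg(*a)&(z>.015)]; zt=np.nanmax(q[:,2]); t=q[q[:,2]>zt-.012]
    print(n,len(q),"ztop",zt.round(3),"topmean",t.mean(0).round(4),"bbox",np.nanmin(q,0).round(3),np.nanmax(q,0).round(3))
# tongs
t=reg(435,310,530,440)
wood=t&(im[...,0]-im[...,2]>45)
q=w[wood]; print("wood n",len(q),"z",np.nanpercentile(q[:,2],[5,50,95]).round(3))
r=cv2.minAreaRect((q[:,:2]*1000).astype(np.float32)); print(r,cv2.boxPoints(r).round().tolist())
q=w[t&(z>.029)&(z<.07)]; print("tongs n",len(q),"z",np.nanpercentile(q[:,2],[5,50,95]).round(3))
r=cv2.minAreaRect((q[:,:2]*1000).astype(np.float32)); print(r,cv2.boxPoints(r).round().tolist())
blk=t&(im.sum(2)<170)&(z>.025); q=w[blk]; print("black",len(q)); print((q[np.argsort(q[:,0])]*1000).round().astype(int).tolist())
c=im[int(310*s):int(440*s),int(430*s):int(535*s)].astype(np.uint8)
c2=im[int(265*s):int(395*s),int(130*s):int(280*s)].astype(np.uint8)
A=cv2.resize(c[...,::-1],None,fx=6,fy=6,interpolation=cv2.INTER_CUBIC);B=cv2.resize(c2[...,::-1],(390,A.shape[0]))
cv2.imwrite("pics/crop.png",np.hstack([A,B])); print(A.shape)
E
```

```text
table z 2.6715163523705066e-05
box 0.02 ((534.1171264648438, 269.0159912109375), (137.5646514892578, 155.01461791992188), 75.81269836425781) 1951 0.04999922460245476 [[442.0, 221.0], [592.0, 183.0], [626.0, 317.0], [476.0, 355.0]]
box 0.05 ((551.711181640625, 298.5396423339844), (113.50772094726562, 161.01980590820312), 49.274879455566406) 980 0.1430702642728695 [[454.0, 308.0], [576.0, 203.0], [650.0, 289.0], [528.0, 394.0]]
egg 206 ztop 0.095 topmean [ 0.6564 -0.0125  0.0894] bbox [ 0.636 -0.033  0.033] [0.678 0.008 0.095]
lime 218 ztop 0.048 topmean [ 0.4192 -0.0028  0.0405] bbox [ 0.398 -0.026  0.022] [0.44  0.022 0.048]
mill 436 ztop 0.136 topmean [0.7372 0.0712 0.1298] bbox [0.71  0.045 0.015] [0.759 0.097 0.136]
mug 557 ztop 0.097 topmean [ 0.7373 -0.1452  0.0915] bbox [ 0.689 -0.192  0.015] [ 0.785 -0.099  0.097]
jar 823 ztop 0.107 topmean [ 0.4147 -0.4316  0.1015] bbox [ 0.379 -0.467  0.015] [ 0.449 -0.396  0.107]
wood n 353 z [0.007 0.011 0.024]
((nan, nan), (0.0, 0.0), 0.0) [[nan, nan], [nan, nan], [nan, nan], [nan, nan]]
tongs n 326 z [0.031 0.042 0.046]
((449.37670898437
[... 173 characters left out ...]
, 41], [416, -217, 38], [417, -219, 42], [418, -218, 28], [419, -219, 43], [422, -218, 44], [425, -222, 41], [427, -221, 42], [430, -222, 37], [430, -225, 40], [430, -169, 44], [433, -170, 43], [433, -224, 45], [434, -168, 30], [436, -224, 43], [436, -169, 46], [436, -227, 44], [438, -227, 40], [438, -170, 44], [441, -170, 41], [441, -227, 45], [444, -170, 41], [444, -230, 44], [444, -172, 46], [446, -170, 39], [446, -172, 42], [446, -230, 42], [449, -170, 36], [449, -172, 47], [451, -171, 28], [452, -172, 46], [455, -172, 43], [460, -175, 45], [463, -175, 42], [504, -255, 44], [523, -268, 46], [526, -269, 45], [526, -267, 38], [529, -267, 42], [531, -267, 41], [534, -266, 42]]
(498, 402, 3)
```

View pics/crop.png

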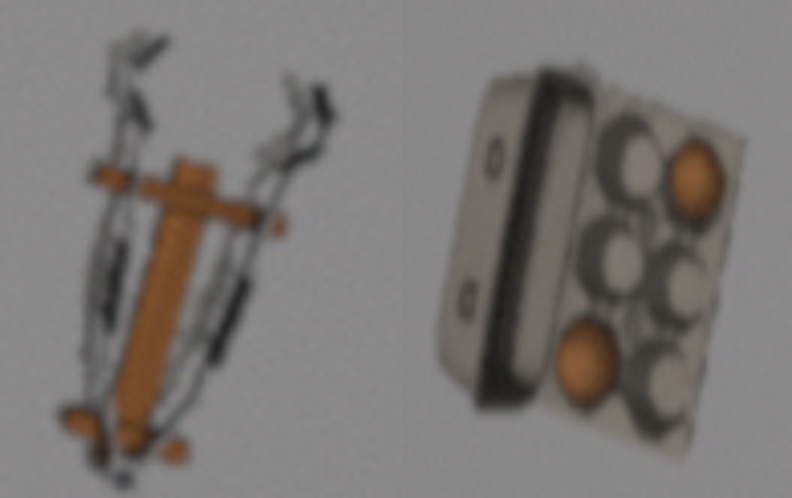

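The crop shows the tongs on the rest, with paddles at about (110,290) and (230,320). The box lid stands nearly upright on its left side.

Box: centre ≈ (.530,.253), +x axis ≈ (.246,.969), hinge ≈ (.543,.305). I'll go behind the lid first.

```bash
cat >> h.py <<'E'
def go(x,y,z,yaw=None):
    "shift to a world target in tool axes, full-scale units; yaw = wanted heading of tool y"
    s=read_state(); R=np.array(s["tool_rot"]); d=R.T@(np.array([x,y,z])-s["ee_pos"])/.12
    t=0
    if yaw is not None:
        cur=np.degrees(np.arctan2(R[1,1],R[0,1])); t=-((yaw-cur+90)%180-90)/90
    print("t",round(s["time"],2),"shift",d.round(3),"turn",round(t,3),"F",np.round(s["contact_force"],1),"gap",s["finger_gap"])
E
python3 - <<'E'
from h import *
go(.57,.411,.231);go(.57,.411,.121)
w=np.load("top0_w.npy").reshape(-1,3); u=np.array([.246,.969]);v=np.array([-.969,.246])
q=w[:,:2]-[.543,.305]; a=q@u; b=q@v
m=(abs(b)<.085)&(a>-.12)&(a<.12)&(w[:,2]>.02)
for lo in np.arange(-.12,.12,.01):
    k=m&(a>=lo)&(a<lo+.01)
    if k.any(): print(round(lo,2),k.sum(),np.percentile(w[k,2],[5,50,95]).round(3),b[k].min().round(3),b[k].max().round(3))
E
```

```text
t 0.1 shift [-3.211  0.11  -0.005] turn 0 F [ 0.3  0.1 -0.2] gap 0.0856134273524368
t 0.1 shift [-3.211  0.111  0.912] turn 0 F [ 0.3  0.1 -0.2] gap 0.0856134273524368
-0.11 110 [0.032 0.036 0.038] -0.077 0.075
-0.1 125 [0.026 0.035 0.041] -0.077 0.077
-0.09 103 [0.027 0.037 0.051] -0.077 0.077
-0.08 94 [0.021 0.035 0.053] -0.077 0.077
-0.07 127 [0.022 0.034 0.047] -0.077 0.077
-0.06 201 [0.022 0.035 0.044] -0.077 0.077
-0.05 108 [0.026 0.035 0.04 ] -0.077 0.077
-0.04 106 [0.024 0.038 0.053] -0.078 0.076
-0.03 115 [0.022 0.035 0.056] -0.078 0.076
-0.02 144 [0.021 0.034 0.052] -0.078 0.077
-0.01 283 [0.028 0.036 0.079] -0.077 0.077
-0.0 467 [0.04  0.104 0.14 ] -0.078 0.077
0.01 392 [0.041 0.079 0.14 ] -0.068 0.068
0.02 376 [0.043 0.056 0.134] -0.066 0.067
0.03 180 [0.048 0.063 0.133] -0.064 0.062
```

Request:
{"api": "drive_tool", "payload": {
  "series": [-0.3,0,0,0,-0.6,0,0,0,-0.9,0,0,0,-1,0,0,0,-1,0,0,0],
  "claw": 0
}}

```text
time: 0.52
ee_pos: [0.3205, 0.4928, 0.2306]
tool_rot: [[-0.932, 0.361, 0.0], [0.361, 0.932, -0.001], [-0.001, -0.001, -1.0]]
contact_force: [-0.0, -0.4, -0.2]
finger_gap: 0.0253
finger_force: 0.0
```

Request:
{"api": "drive_tool", "payload": {
  "series": [-0.3,0,0,0,-0.6,0,0,0,-0.9,0,0,0,-1,0,0,0,-1,0,0,0]
}}

```text
time: 0.93
ee_pos: [0.4315, 0.4505, 0.2306]
tool_rot: [[-0.933, 0.36, -0.0], [0.36, 0.933, -0.0], [0.0, -0.001, -1.0]]
contact_force: [-0.3, 0.4, 0.6]
finger_gap: -0.0002
finger_force: 0.0
```

Request:
{"api": "drive_tool", "payload": {
  "series": [-0.3,0,0,0,-0.6,0,0,0,-0.9,0,0,0,-1,0,0,0,-1,0,0,0]
}}

```text
time: 1.35
ee_pos: [0.5428, 0.4081, 0.2305]
tool_rot: [[-0.933, 0.359, -0.001], [0.359, 0.933, -0.0], [0.001, -0.0, -1.0]]
contact_force: [-0.0, 0.7, -0.3]
finger_gap: 0.0004
finger_force: 0.0
```

Request:
{"api": "drive_tool", "payload": {
  "series": [-0.1,0,0.25,0,-0.2,0,0.5,0,-0.22,0,0.75,0,-0.22,0,0.92,0,-0.22,0,0.92,0,-0.22,0,0.92,0]
}}

```text
time: 1.85
ee_pos: [0.5635, 0.3999, 0.1201]
tool_rot: [[-0.934, 0.356, -0.004], [0.356, 0.934, -0.001], [0.003, -0.002, -1.0]]
contact_force: [1.3, 1.0, 0.3]
finger_gap: -0.0
finger_force: 0.0
```

Request:
{"api": "drive_tool", "payload": {
  "series": [-0.02,-0.15,0,0,-0.035,-0.3,0,0,-0.055,-0.45,0,0,-0.075,-0.62,0,0,-0.075,-0.62,0,0]
}}

```text
time: 2.27
ee_pos: [0.5489, 0.3275, 0.1283]
tool_rot: [[-0.934, 0.358, 0.008], [0.358, 0.934, 0.006], [-0.005, 0.009, -1.0]]
contact_force: [-3.3, 2.4, 13.4]
finger_gap: -0.0004
finger_force: 7.4
```

Request:
{"api": "drive_tool", "payload": {
  "series": [-0.02,-0.1,0,0,-0.03,-0.2,0,0,-0.04,-0.3,0,0,-0.05,-0.4,0,0,-0.06,-0.5,0,0,-0.07,-0.6,0,0,-0.08,-0.66,0,0,-0.09,-0.74,0.08,0,-0.1,-0.82,0.16,0,-0.1,-0.9,0.24,0,-0.11,-0.98,0.32,0,-0.11,-0.98,0.36,0,-0.11,-0.98,0.36,0]
}}

```text
time: 3.35
ee_pos: [0.5169, 0.2088, 0.0764]
tool_rot: [[-0.934, 0.358, -0.005], [0.358, 0.934, -0.004], [0.003, -0.006, -1.0]]
contact_force: [-2.2, -5.8, 3.3]
finger_gap: 0.0
finger_force: 3.6
```

```bash
python3 - <<'E'
from h import *
s=read_state();print(s["ee_pos"],s["contact_force"])
q=np.array(s["ee_pos"][:2])-[.543,.305];print(q@[.246,.969],q@[-.969,.246])
im,d=capture("scene");cv2.imwrite("pics/lid1.png",cv2.resize(im[120:220,140:320,::-1],(720,400)))
E
```

```text
[0.51685587 0.20882417 0.07636368] [-2.20183815 -5.79857043  3.32675389]
-0.09962583077753454 0.001674409455304026
```

View pics/lid1.png

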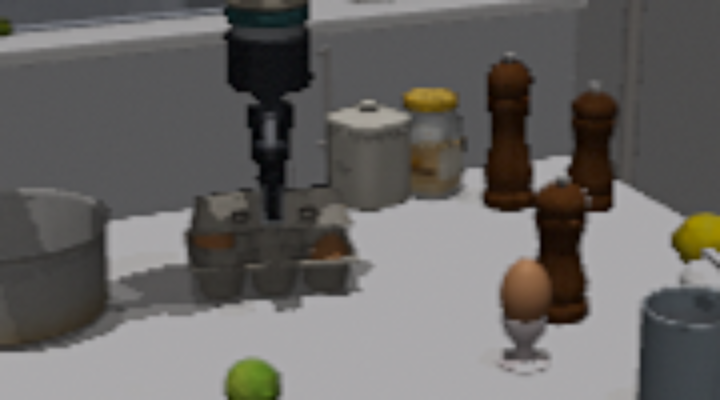

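The lid is nearly shut, with a gap still at the front and the finger at the free edge. I'll raise, step back toward the lid's middle and press down.

Request:
{"api": "drive_tool", "payload": {
  "series": [0,0,-0.1,0,0,0,-0.2,0,0.015,0.1,-0.2,0,0.025,0.2,-0.2,0,0.025,0.2,-0.1,0,0.025,0.2,-0.03,0,0.025,0.2,0,0,0.025,0.2,0.02,0,0.025,0.2,0.02,0]
}}

```text
time: 4.15
ee_pos: [0.5236, 0.2351, 0.0741]
tool_rot: [[-0.934, 0.358, -0.002], [0.358, 0.934, -0.0], [0.002, -0.001, -1.0]]
contact_force: [0.2, -0.6, -0.0]
finger_gap: -0.0001
finger_force: 0.0
```

Request:
{"api": "drive_tool", "payload": {
  "series": [0,0,0.01,0,0,0,0.02,0,0,0,0.03,0,0,0,0.03,0]
}}

```text
time: 4.48
ee_pos: [0.5245, 0.2349, 0.0718]
tool_rot: [[-0.934, 0.358, 0.0], [0.358, 0.934, 0.0], [-0.0, 0.0, -1.0]]
contact_force: [0.6, -0.4, 0.1]
finger_gap: 0.0001
finger_force: 0.0
```

Request:
{"api": "drive_tool", "payload": {
  "series": [0,0,0.01,0,0,0,0.02,0,0,0,0.03,0,0,0,0.03,0]
}}

```text
time: 4.82
ee_pos: [0.5247, 0.2347, 0.0707]
tool_rot: [[-0.934, 0.358, 0.002], [0.358, 0.934, -0.0], [-0.002, 0.001, -1.0]]
contact_force: [-3.8, -1.7, 15.8]
finger_gap: -0.0004
finger_force: 7.2
```

Request:
{"api": "drive_tool", "payload": {
  "series": [0,0,0.01,0,0,0,0.02,0,0,0,0.02,0]
}}

```text
time: 5.07
ee_pos: [0.5249, 0.2346, 0.0702]
tool_rot: [[-0.934, 0.357, 0.003], [0.357, 0.934, -0.0], [-0.003, 0.001, -1.0]]
contact_force: [-6.8, -4.5, 26.6]
finger_gap: -0.0002
finger_force: 12.7
```

```bash
python3 - <<'E'
from h import *
im,d=capture("scene");cv2.imwrite("pics/lid2.png",cv2.resize(im[120:220,140:320,::-1],(720,400)))
E
```

```text
(no output)
```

View pics/lid2.png

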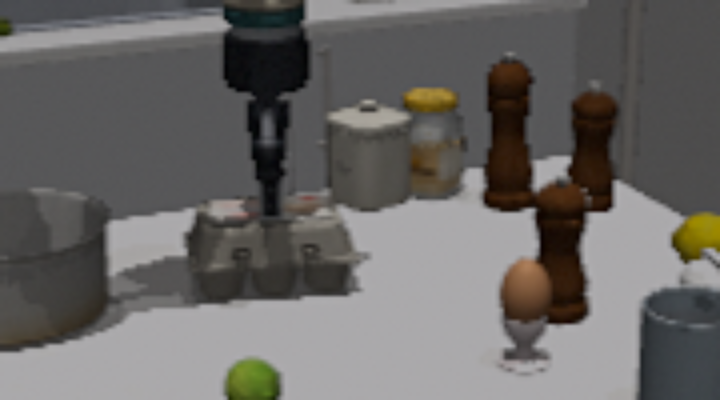

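The lid is shut flush: no gap, 26 N of resistance. Next I go to the tongs.

Request:
{"api": "drive_tool", "payload": {
  "series": [0,0,-0.3,0,0,0,-0.6,0,0,0,-0.9,0,0,0,-1,0,0,0,-1,0]
}}

```text
time: 5.53
ee_pos: [0.5269, 0.2358, 0.1903]
tool_rot: [[-0.934, 0.358, 0.009], [0.358, 0.934, 0.003], [-0.007, 0.006, -1.0]]
contact_force: [0.3, 0.4, -0.1]
finger_gap: -0.0003
finger_force: 0.0
```

Request:
{"api": "drive_tool", "payload": {
  "series": [-0.05,-0.3,-0.1,0,-0.1,-0.6,-0.2,0,-0.15,-0.9,-0.2,0,-0.15,-0.9,-0.2,0],
  "claw": 85,
  "squeeze": 20
}}

```text
time: 5.87
ee_pos: [0.5004, 0.1225, 0.2089]
tool_rot: [[-0.933, 0.361, -0.003], [0.361, 0.932, -0.004], [0.001, -0.005, -1.0]]
contact_force: [-1.1, 0.1, -0.7]
finger_gap: 0.0482
finger_force: 0.0
```

Request:
{"api": "drive_tool", "payload": {
  "series": [-0.05,-0.3,0,0,-0.1,-0.6,0,0,-0.15,-0.9,0,0,-0.15,-0.9,0,0]
}}

```text
time: 6.2
ee_pos: [0.4787, 0.0155, 0.2082]
tool_rot: [[-0.932, 0.362, -0.004], [0.362, 0.932, -0.003], [0.002, -0.005, -1.0]]
contact_force: [0.3, 0.5, 0.1]
finger_gap: 0.0848
finger_force: 0.0
```

Request:
{"api": "drive_tool", "payload": {
  "series": [-0.05,-0.3,0,0,-0.1,-0.6,0,0,-0.15,-0.9,0,0,-0.15,-0.9,0,0]
}}

```text
time: 6.53
ee_pos: [0.4576, -0.0917, 0.2084]
tool_rot: [[-0.932, 0.363, -0.003], [0.363, 0.932, -0.003], [0.001, -0.004, -1.0]]
contact_force: [-0.1, 0.1, 0.5]
finger_gap: 0.0849
finger_force: 0.0
```

```bash
python3 - <<'E'
from h import *
go(.4385,-.1985,.10,74)
# refine tongs from top picture: wood spine + metal symmetric
im=np.load("top0_im.npy").astype(int); w=np.load("top0_w.npy"); s=.64
z=w[...,2]; c=slice(int(310*s),int(440*s)),slice(int(435*s),int(530*s))
m=np.zeros(z.shape,bool); m[c]=1
wood=m&(im[...,0]-im[...,2]>45)&np.isfinite(z)&(z<.03)
q=w[wood][:,:2]; ax=np.array([np.cos(np.radians(-16)),np.sin(np.radians(-16))]); n=np.array([-ax[1],ax[0]])
g=np.array([.4385,-.1985]); a=(q-g)@ax; b=(q-g)@n
k=(a>-.055)&(a<.035)&(abs(b)<.02); f=np.polyfit(a[k],b[k],1); print("spine offset mm",f[1]*1e3,"slope deg",np.degrees(f[0]),k.sum())
for nm,kk in(("front",abs(b)>.02),("rear",(abs(b)>.015)&(a<-.05))): print(nm,np.median(a[kk&((a>0) if nm=="front" else True)]))
T=m&(z>.029)&(z<.06); q=w[T][:,:2]; a=(q-g)@ax; b=(q-g)@n
for lo in np.arange(-.1,.12,.02):
    k=(a>=lo)&(a<lo+.02); print(round(lo,2),"b",np.percentile(b[k],[3,97]).round(4) if k.any() else None)
print("a range",a.min(),a.max())
E
```

```text
t 6.53 shift [-0.175 -0.884  0.906] turn -0.058 F [-0.1  0.1  0.5] gap 0.08492111023287977
spine offset mm 2.105579657632282 slope deg 0.214300125149011 199
front 0.046411713915970834
rear -0.06734737887246871
-0.1 b [-0.0076  0.0083]
-0.08 b [-0.0121  0.0121]
-0.06 b [-0.0201  0.0209]
-0.04 b [-0.0253  0.0251]
-0.02 b [-0.0297  0.0288]
0.0 b [-0.0321  0.0312]
0.02 b [-0.0313  0.0301]
0.04 b [-0.0338  0.0334]
0.06 b [-0.0393  0.0375]
0.08 b [-0.0477  0.0454]
0.1 b [-0.0473  0.0467]
a range -0.09084262729773039 0.11449492053003302
```

Request:
{"api": "drive_tool", "payload": {
  "series": [-0.05,-0.3,0.2,-0.03,-0.1,-0.6,0.4,-0.058,-0.17,-0.88,0.6,-0.058,-0.175,-0.884,0.8,-0.058,-0.175,-0.884,0.9,-0.058,-0.175,-0.884,0.9,-0.058,-0.175,-0.884,0.9,-0.058]
}}

```text
time: 7.12
ee_pos: [0.44, -0.1924, 0.1004]
tool_rot: [[-0.962, 0.272, -0.003], [0.272, 0.962, 0.002], [0.003, 0.002, -1.0]]
contact_force: [0.8, 0.7, -0.0]
finger_gap: 0.0848
finger_force: 0.0
```

```bash
python3 -c "
from h import *
go(.4385,-.1985,.013,74)"
```

```text
t 7.12 shift [-0.004 -0.054  0.728] turn 0.003 F [ 0.8  0.7 -0. ] gap 0.0848370956154624
```

Request:
{"api": "drive_tool", "payload": {
  "series": [0,0,0,0,0,0,0,0,0,0,0,0]
}}

```text
time: 7.37
ee_pos: [0.4415, -0.1932, 0.1027]
tool_rot: [[-0.963, 0.27, 0.002], [0.27, 0.963, -0.001], [-0.002, -0.0, -1.0]]
contact_force: [-0.1, -0.4, -0.2]
finger_gap: 0.0849
finger_force: 0.0
```

```bash
python3 -c "
from h import *
go(.4385,-.1985,.013,74)"
```

```text
t 7.37 shift [ 0.014 -0.049  0.748] turn 0.004 F [-0.1 -0.4 -0.2] gap 0.08488463183443276
```

Request:
{"api": "drive_tool", "payload": {
  "series": [0.007,-0.025,0.1,0,0.014,-0.049,0.2,0,0.014,-0.049,0.35,0,0.014,-0.049,0.5,0,0.014,-0.049,0.5,0,0.014,-0.049,0.5,0]
}}

```text
time: 7.87
ee_pos: [0.4373, -0.1982, 0.0418]
tool_rot: [[-0.963, 0.271, -0.001], [0.271, 0.963, 0.001], [0.001, 0.0, -1.0]]
contact_force: [-0.1, 0.2, 0.5]
finger_gap: 0.085
finger_force: 0.0
```

```bash
python3 -c "
from h import *
go(.4385,-.1985,.008,74)"
```

```text
t 7.87 shift [-0.011  0.001  0.282] turn 0.003 F [-0.1  0.2  0.5] gap 0.0849658899435355
```

Request:
{"api": "drive_tool", "payload": {
  "series": [-0.01,0,0.1,0,-0.01,0,0.2,0,-0.01,0,0.27,0,-0.01,0,0.27,0,-0.01,0,0.27,0]
}}

```text
time: 8.28
ee_pos: [0.4389, -0.199, 0.0098]
tool_rot: [[-0.963, 0.271, 0.001], [0.271, 0.963, -0.0], [-0.001, -0.0, -1.0]]
contact_force: [-0.7, 0.9, 0.1]
finger_gap: 0.085
finger_force: 0.0
```

Request:
{"api": "drive_tool", "payload": {
  "series": [0,0,0,0,0,0,0,0,0,0,0,0,0,0,0,0,0,0,0,0,0,0,0,0],
  "claw": 56,
  "squeeze": 20
}}

```text
time: 8.78
ee_pos: [0.4395, -0.1995, 0.0104]
tool_rot: [[-0.962, 0.271, 0.002], [0.271, 0.962, -0.001], [-0.003, -0.001, -1.0]]
contact_force: [-0.4, 0.8, 4.7]
finger_gap: 0.0565
finger_force: 5.1
```

Request:
{"api": "drive_tool", "payload": {
  "series": [0,0,-0.05,0,0,0,-0.1,0,0,0,-0.2,0,0,0,-0.3,0,0,0,-0.45,0,0,0,-0.6,0,0,0,-0.8,0,0,0,-1,0,0,0,-1,0]
}}

```text
time: 9.53
ee_pos: [0.4412, -0.2006, 0.1341]
tool_rot: [[-0.962, 0.271, 0.008], [0.271, 0.963, -0.005], [-0.009, -0.003, -1.0]]
contact_force: [0.6, -0.4, -1.2]
finger_gap: 0.0561
finger_force: 3.5
```

Request:
{"api": "drive_tool", "payload": {
  "series": [0,0,-0.15,0,0,0,-0.3,0,0,0,-0.45,0,0,0,-0.5,0,0,0,-0.5,0,0,0,-0.5,0,0,0,-0.5,0]
}}

```text
time: 10.12
ee_pos: [0.4377, -0.1984, 0.188]
tool_rot: [[-0.962, 0.271, -0.002], [0.271, 0.962, 0.001], [0.002, 0.001, -1.0]]
contact_force: [0.4, 0.3, -1.0]
finger_gap: 0.0559
finger_force: 3.5
```

```bash
python3 - <<'E'
from h import *
s=read_state();print(s["ee_pos"],s["finger_gap"],s["finger_force"],s["contact_force"])
go(.565,.0137,.19,74)
im,d=capture("scene");np.save("s1.npy",im);w=pts("scene",d);np.save("s1w.npy",w)
cv2.imwrite("pics/held.png",cv2.resize(im[120:290,180:350,::-1],(600,600)))
E
```

```text
[ 0.43765179 -0.19842834  0.18799925] 0.05589080306212178 3.4971496387152 [ 0.43824714  0.31861399 -1.02738727]
t 10.12 shift [-0.542  1.989 -0.016] turn 0.003 F [ 0.4  0.3 -1. ] gap 0.05589080306212178
```

View pics/held.png

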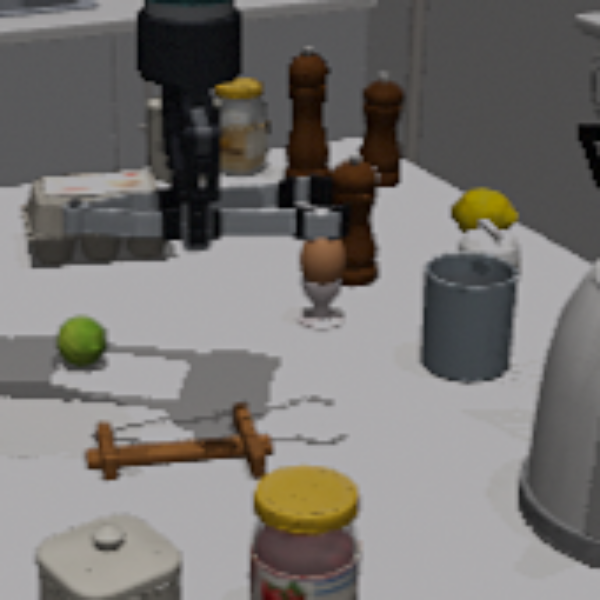

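The tongs are held level. Next I carry them over the egg.

Request:
{"api": "drive_tool", "payload": {
  "series": [-0.03,0.08,0,0,-0.06,0.2,0,0,-0.1,0.35,0,0,-0.14,0.5,0,0,-0.18,0.65,0,0,-0.22,0.8,0,0,-0.25,0.92,0,0,-0.27,1,0,0,-0.27,1,0,0]
}}

```text
time: 10.92
ee_pos: [0.503, -0.0902, 0.1886]
tool_rot: [[-0.963, 0.269, -0.0], [0.269, 0.963, 0.001], [0.001, 0.001, -1.0]]
contact_force: [-0.3, 0.7, -0.6]
finger_gap: 0.0563
finger_force: 3.5
```

Request:
{"api": "drive_tool", "payload": {
  "series": [-0.03,0.08,0,0,-0.06,0.2,0,0,-0.1,0.35,0,0,-0.14,0.5,0,0,-0.18,0.65,0,0,-0.22,0.8,0,0,-0.25,0.92,0,0,-0.27,0.98,0,0,-0.27,0.98,0,0,-0.27,0.98,0,0,-0.27,0.98,0,0]
}}

```text
time: 11.83
ee_pos: [0.5648, 0.0114, 0.1892]
tool_rot: [[-0.962, 0.272, -0.001], [0.272, 0.962, -0.001], [0.001, -0.001, -1.0]]
contact_force: [0.1, -0.5, -1.4]
finger_gap: 0.0564
finger_force: 3.5
```

```bash
python3 - <<'E'
from h import *
s=read_state();print(s["ee_pos"],s["finger_gap"],s["finger_force"])
go(.566,.013,.0434,74)
im,d=capture("top");w=pts("top",d);np.save("t1.npy",im);np.save("t1w.npy",w)
z=w[...,2]; R=np.array(s["tool_rot"]); ax=-R[:2,0]; n=R[:2,1]; p=np.array(s["ee_pos"])
a=(w[...,:2]-p[:2])@ax; b=(w[...,:2]-p[:2])@n
T=(abs(z-p[2]-.0216)<.02)&(a>.03)&(a<.14)&(abs(b)<.07)
for lo in np.arange(.03,.13,.01):
    k=T&(a>=lo)&(a<lo+.01)
    if k.any(): print(round(lo,2),k.sum(),"b",b[k].min().round(4),b[k].max().round(4),"z",np.median(z[k]).round(4),np.percentile(z[k],95).round(4))
i=im.astype(int); o=(i[...,0]-i[...,2]>30)&(abs(a-.095)<.04)&(abs(b)<.04)&(z>.035)&(z<.12)
q=w[o]; print("egg bbox ctr",((q.min(0)+q.max(0))/2).round(4),q.max(0),"rel",np.median(a[o]),np.median(b[o]),o.sum())
# scene ray for egg: mask centroid at z=.065-ish plane
im2=np.load("s1.npy").astype(int);w2=np.load("s1w.npy")
o=(im2[...,0]-im2[...,2]>35)&(abs(w2[...,0]-.65)<.05)&(abs(w2[...,1]+.02)<.04)&(w2[...,2]>.046)&(w2[...,2]<.1)
v,u=np.nonzero(o); P=camera_params("scene");K=np.array(P["camera_matrix"]);E=np.array(P["extrinsics"])
c=[(u.min()+u.max())/2,v.mean()]; r=E[:3,:3]@np.linalg.inv(K)@[c[0],c[1],1]; 
zz=np.nanmedian(w2[o][:,2]); print("scene egg px",u.min(),u.max(),v.min(),v.max(),"ray@z",zz,(E[:3,3]+r*(zz-E[2,3])/r[2]).round(4))
e=r[:2]/np.linalg.norm(r[:2]); q=np.array([.6564,-.0125])-E[:2,3]; print("lateral top-vs-scene mm",1e3*(q[0]*e[1]-q[1]*e[0]))
E
```

```text
[0.56479974 0.0113901  0.1891726 ] 0.05640685357215595 3.4974568887264468
t 11.83 shift [-0.007  0.017  1.215] turn 0.003 F [ 0.1 -0.5 -1.4] gap 0.05640685357215595
0.06 6 b -0.0344 -0.0316 z 0.2154 0.2211
0.07 19 b -0.0421 -0.0299 z 0.2212 0.2244
0.08 15 b -0.0441 0.0354 z 0.2213 0.2252
0.09 23 b -0.0446 0.0375 z 0.2189 0.2219
0.1 38 b -0.0453 0.0374 z 0.2211 0.2247
0.11 12 b -0.0359 0.0268 z 0.2223 0.2255
egg bbox ctr [ 0.6616 -0.0244  0.0829] [ 0.67009956 -0.01803773  0.09112748] rel 0.1019180209426214 -0.008090482686975927 22
scene egg px 266 277 188 199 ray@z 0.07109294341360789 [ 0.6501 -0.0247  0.0711]
lateral top-vs-scene mm -0.45533126621688513
```

Request:
{"api": "drive_tool", "payload": {
  "series": [0,0.02,0.08,0,0,0.035,0.2,0,0,0.035,0.35,0,0,0.035,0.5,0,0,0.035,0.62,0,0,0.035,0.7,0,0,0.035,0.75,0,0,0.035,0.75,0,0,0.035,0.75,0]
}}

```text
time: 12.63
ee_pos: [0.5667, 0.016, 0.0994]
tool_rot: [[-0.962, 0.272, 0.0], [0.272, 0.962, 0.0], [-0.0, 0.0, -1.0]]
contact_force: [-0.8, -0.4, -1.5]
finger_gap: 0.0566
finger_force: 3.5
```

```bash
python3 - <<'E'
from h import *
s=read_state();print(s["ee_pos"],s["finger_gap"],s["finger_force"])
p=np.array(s["ee_pos"]);R=np.array(s["tool_rot"]);ax=-R[:2,0]; n=R[:2,1]
im,d=capture("top");w=pts("top",d);z=w[...,2]
a=(w[...,:2]-p[:2])@ax; b=(w[...,:2]-p[:2])@n
T=(abs(z-p[2]-.029)<.01)&(a>.03)&(a<.14)&(abs(b)<.07)
for lo in np.arange(.03,.13,.01):
    k=T&(a>=lo)&(a<lo+.01)&(abs(b)>.026)
    if k.any(): print(round(lo,2),k.sum(),"b",b[k].min().round(4),b[k].max().round(4),"z",np.median(z[k]).round(4))
e=np.array([.6564,-.0125])-p[:2]; print("egg a,b",e@ax,e@n)
c=im[140:200,200:270,::-1];d2,_=capture("scene")
cv2.imwrite("pics/over.png",np.hstack([cv2.resize(c,(400,343)),cv2.resize(d2[150:220,220:302,::-1],(400,343))]))
E
```

```text
[0.56666967 0.0160278  0.09938697] 0.05663842569182602 3.4975528554059565
0.06 5 b -0.0348 -0.031 z 0.1303
0.07 14 b -0.0432 -0.0288 z 0.1327
0.08 20 b -0.0439 0.0361 z 0.1313
0.09 17 b -0.0452 0.0371 z 0.1293
0.1 24 b -0.0447 0.0367 z 0.132
0.11 5 b -0.0365 0.0278 z 0.1334
egg a,b 0.09410543346021112 -0.003087826231503186
```

View pics/over.png

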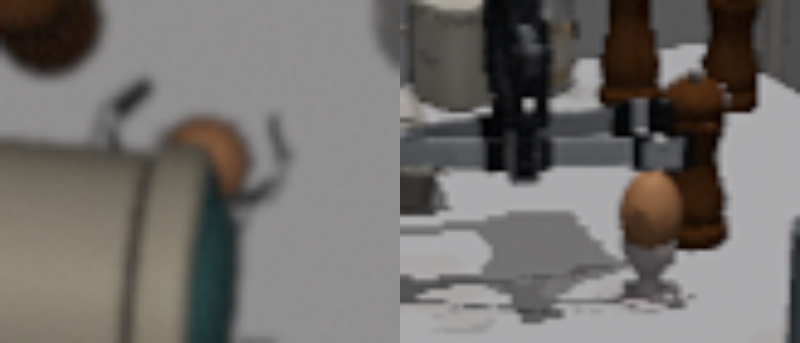

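Left crop: the egg at (205,155) lies between the jaws at (120,110) and (275,150). Right crop: the tongs are clear above the egg. Descending.

Request:
{"api": "drive_tool", "payload": {
  "series": [0,0,0.06,0,0,0,0.13,0,0,0,0.2,0,0,0,0.27,0,0,0,0.34,0,0,0,0.4,0,0,0,0.45,0,0,0,0.45,0,0,0,0.45,0]
}}

```text
time: 13.48
ee_pos: [0.5662, 0.0162, 0.0448]
tool_rot: [[-0.963, 0.271, -0.001], [0.271, 0.963, 0.0], [0.001, -0.0, -1.0]]
contact_force: [0.1, -0.2, -0.6]
finger_gap: 0.056
finger_force: 3.5
```

Request:
{"api": "drive_tool", "payload": {
  "series": [0,0,0,0,0,0,0,0,0,0,0,0,0,0,0,0],
  "claw": 48
}}

```text
time: 13.82
ee_pos: [0.5668, 0.0162, 0.0457]
tool_rot: [[-0.963, 0.271, 0.001], [0.271, 0.963, 0.0], [-0.001, 0.0, -1.0]]
contact_force: [-0.3, 0.8, -1.5]
finger_gap: 0.0478
finger_force: 3.9
```

Request:
{"api": "drive_tool", "payload": {
  "series": [0,0,0,0,0,0,0,0,0,0,0,0,0,0,0,0],
  "claw": 44
}}

```text
time: 14.15
ee_pos: [0.5667, 0.0162, 0.0454]
tool_rot: [[-0.963, 0.271, 0.001], [0.271, 0.963, 0.0], [-0.001, 0.0, -1.0]]
contact_force: [0.3, 0.3, -1.7]
finger_gap: 0.0439
finger_force: 5.0
```

Request:
{"api": "drive_tool", "payload": {
  "series": [0,0,0,0,0,0,0,0,0,0,0,0,0,0,0,0],
  "claw": 42
}}

```text
time: 14.48
ee_pos: [0.5667, 0.0163, 0.0453]
tool_rot: [[-0.963, 0.271, 0.0], [0.271, 0.963, 0.0], [-0.0, 0.0, -1.0]]
contact_force: [1.1, -0.0, -0.2]
finger_gap: 0.0422
finger_force: 7.8
```

Request:
{"api": "drive_tool", "payload": {
  "series": [0,0,0,0,0,0,0,0,0,0,0,0,0,0,0,0],
  "claw": 40
}}

```text
time: 14.82
ee_pos: [0.5671, 0.0161, 0.0455]
tool_rot: [[-0.963, 0.271, 0.001], [0.271, 0.963, -0.0], [-0.001, 0.0, -1.0]]
contact_force: [2.1, -0.5, -1.0]
finger_gap: 0.0414
finger_force: 20.2
```

```bash
python3 - <<'E'
from h import *
c,_=capture("top");d2,_=capture("scene")
cv2.imwrite("pics/closed.png",np.hstack([cv2.resize(c[140:200,200:270,::-1],(400,343)),cv2.resize(d2[150:220,220:302,::-1],(400,343))]))
E
```

```text
(no output)
```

View pics/closed.png

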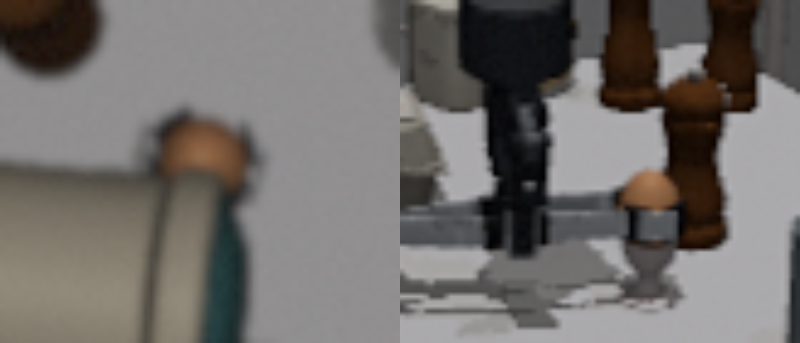

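The jaws are closed round the egg on both sides (left crop (205,150), right crop (650,215)), with the fingers stalled at 41.4 mm. Lifting gently.

Request:
{"api": "drive_tool", "payload": {
  "series": [0,0,-0.02,0,0,0,-0.05,0,0,0,-0.1,0,0,0,-0.15,0,0,0,-0.22,0,0,0,-0.3,0,0,0,-0.38,0,0,0,-0.46,0,0,0,-0.54,0,0,0,-0.62,0,0,0,-0.7,0,0,0,-0.78,0,0,0,-0.85,0,0,0,-0.91,0,0,0,-0.96,0,0,0,-1,0,0,0,-1,0]
}}

```text
time: 16.33
ee_pos: [0.567, 0.0162, 0.1663]
tool_rot: [[-0.963, 0.271, 0.002], [0.271, 0.963, -0.0], [-0.002, 0.0, -1.0]]
contact_force: [0.9, -0.3, -1.0]
finger_gap: 0.0412
finger_force: 20.4
```

Request:
{"api": "drive_tool", "payload": {
  "series": [0,0,-0.03,0,0,0,-0.08,0,0,0,-0.14,0,0,0,-0.2,0,0,0,-0.25,0,0,0,-0.28,0,0,0,-0.3,0,0,0,-0.3,0,0,0,-0.3,0,0,0,-0.3,0,0,0,-0.3,0,0,0,-0.3,0,0,0,-0.3,0,0,0,-0.3,0]
}}

```text
time: 17.5
ee_pos: [0.5664, 0.0162, 0.2011]
tool_rot: [[-0.963, 0.271, -0.0], [0.271, 0.963, 0.0], [0.0, 0.0, -1.0]]
contact_force: [-0.3, 0.3, -1.0]
finger_gap: 0.0411
finger_force: 20.5
```

```bash
python3 - <<'E'
from h import *
s=read_state();print(s["time"],s["ee_pos"],s["finger_gap"],s["finger_force"],s["contact_force"])
d2,_=capture("scene")
cv2.imwrite("pics/up.png",cv2.resize(d2[90:300,140:360,::-1],(628,600)))
E
```

```text
17.5 [0.56640205 0.01619409 0.20112847] 0.04113576181788546 20.453612208366394 [-0.28704176  0.27948048 -1.00386385]
```

View pics/up.png

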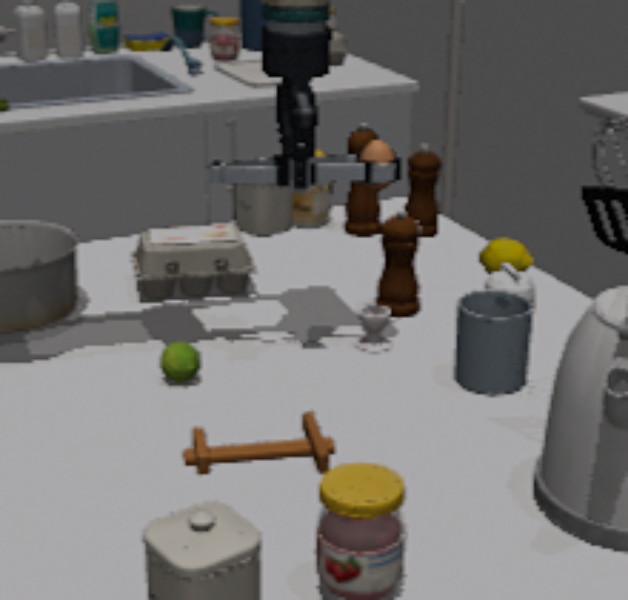

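The egg (378,155) is held in the jaws about 155 mm up. The cup is empty, the lid is shut and the other things still stand in place.

```bash
python3 -c "
from h import *
print(finish_job())"
```

```text
the job is handed in; nothing more can be done
None
```

The job is handed in: the lid is fully shut and the egg is held steady in the tongs, about 155 mm above where it sat in the cup, with the bystanders still standing in place.

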